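# Load a slide carrier under the stage's sprung arm

### The job

Draw the curved sprung arm on the loading stage back by its upright pin until it stays back by itself. Slide the two-slide carrier fully home into the corner, flush against both the long and the short fixed edge, while the arm is still back; then release the arm so that it springs shut on the carrier and clamps it there. Leave the other things round the stage where they stand.

Things in the scene. Friction and masses are not known exactly. Their poses are not given: they have to be found in the camera images.
- stage: fixed aluminium loading stage on the table, a plate 180 (x) x 330 (y) x 10 mm with two dark steel fixed edges 10 mm high on it. Origin on the table surface under it: the plate spans x -90..+90, y -180..+150 mm, its top is at z = 10 mm. x points to the long edge, y along the long edge to the short edge.
- stage_corner (a point): inner corner where both fixed edges meet, on the plate's top: x +65, y +105, z 10 mm in the stage's frame (axes as the stage's). Long edge: face toward -x at x = +65, from y -165 to +120 mm, 14 mm thick. Short edge: face toward -y at y = +105, from x -3 to +65 mm, 15 mm thick. The tops of both are 20 mm above the table.
- stage_seat (a point): where the carrier's origin belongs when fully home: x +30, y +55, z 10 mm in the stage's frame, axes as the stage's
- carrier: loose grey plastic carrier with two glass slides, a flat block 70 (x) x 100 (y) x 14 mm, about 0.15 kg, lying on the right-hand (-y) part of the stage, turned a little. Origin at the centre of its underside. Its 100 mm sides go along the long fixed edge; either end may lead.
- clip_arm (a joint): hinge of the curved sprung arm, rad: 0 = shut as found; grows as the tip swings back to the stage's -x (clockwise from above) to a stop at 0.75. Over-centre spring, 1 N m per rad away from 0.5: below 0.5 driven shut, above 0.5 driven to the stop, where it stays. 5 N at the pin starts it, 2.5 N takes it off the stop. It shuts by itself in about 1 s. About 0.23 when shut on the carrier at home.
- clip_hinge (a point): upright hinge axis of the arm, at x -45, y +105 mm in the stage's frame; the steel hub is 22 mm across, top 27 mm above the table (its spring strut beside it: top 35 mm)
- clip_pin (a point): on the axis of the upright black grip pin at the arm's tip, 48 mm above the table. Pin 12 mm in diameter, from 16 to 63 mm above the table, 105 mm from the hinge axis. In the stage's frame it is at x +4, y +12 mm as found and x -72, y +4 mm at the back stop. The curved arm is a round steel bar, top 25 mm above the table.
- clip_nose (a point): centre of the 12 mm ball on the arm that presses on the carrier's near long side, 82 mm from the hinge axis, 20 mm above the table. It is in the carrier's way until the arm is drawn back; then it clears a carrier at home by about 40 mm.
- objective_case: loose plastic objective case, upright round pot 36 mm across and 59 mm tall, clear top on a black base; stands on the table by the stage, a bystander to leave alone; origin at the centre of its underside
- oil_bottle: loose brown oil bottle, 27 mm across and 62 mm tall, upright; stands on the table by the stage, a bystander to leave alone; origin at the centre of its underside
- card_case: loose flat black case, 59 x 92 x 12 mm; stands on the table by the stage, a bystander to leave alone; origin at the centre of its underside
Not all that is in view belongs to the job. Leave any blue look-alike of the carrier alone.

How it is judged:
By the outcome, as a careful person would: the job done as asked, in the order asked, and still so for the second after the job is handed in, with the robot touching nothing.
It also fails if it takes over 64 s, if anything falls off the work surface, if the arm or the gripper's body presses on something with over 40 N, if the wrist force passes 120 N, or if a joint passes its speed limit or range.

### The arm

A 6-joint arm with a two-finger parallel gripper is mounted at the origin on a cart in front of the work surface, level with it; the furniture and walls round the work are solid. World frame = base frame: x ahead of the robot, y to its left, z up, the work surface at z = 0. Lengths are in mm, angles in rad, forces in N, time in s.
With the tool pointing down it reaches from about 250 to 775 mm from the base axis. Payload 8.9 kg.
Tool frame: the origin (TCP) lies at the very end of the fingers, on their centre line; the grasp point (between the pads) lies 19 mm behind it; z points along the fingers, y is the line along which they close (so a half turn about z gives the same grasp; the last joint's range is limited). The gripper opens to 85 mm and grips with 20 to 120 N. Pads are 22 mm wide; open, the fingers measure 114 mm over their backs; the gripper's body (76 mm by 85 mm) begins 54 mm behind the grasp point. The pads swing forward as they close: fully open they stand 13 mm farther back than shut.
Start: joints at [-1.335, 0.291, -0.153, 1.127, 0, 1.431], TCP at [192.197, -488.553, 231.305] pointing down, gripper open.
Joint ranges: [-2.52, 2.52], [-0.91, 1.74], [-1.3, 1.37], [-1.96, 2.02], [-1.52, 1.47], [-3.14, 3.14]. Speed limits (rad/s): [2.22, 2.22, 2.79, 3.14, 3.14, 3.14].

### API

Orientations are given as a 3x3 rotation matrix whose columns are the frame's x, y, z axes.
In Python, from plant import get_obs, get_image, camera_info, finish_job gives the robot as it stands.
- The arm moves only by the shell command python3 -m inch 'ROWS'. ROWS is JSON, a list of rows, each an object of numbers: "rx", "ry", "rz": the turn, a rotation vector about the world's x, y, z in degrees; "dx", "dy", "dz": the shift along the world's x, y, z in m; "hand": the opening, from 0 (shut) to 1 (fully open). A call has 1 to 20 rows; each row shifts and turns the commanded pose from where the row before left it; what a row does not reach is not made up. A row lasts 1/8 s, in which the tool goes at most 62.5 mm and 10.7 degrees, less where a joint would pass 70% of its speed; a pose out of reach is approached as far as the arm can. A call with a gripper value outside its range is refused whole. The fingers move at their own pace and stop on an object; the grip force is fixed at half the most. Time passes only in rows, so rows that do not move let the fingers close. It gives the time, the measured TCP pose, the force, the opening and the grip force at its end, in the units of the state.
- get_obs(): the state, without advancing time (a new reading comes with each control period).
- get_image(name): name is "side" or "top" or "wrist"; returns (picture, depth): 400x640x3 uint8, blue, green, red; 400x640 float32, mm along the optical axis (not along the pixel's ray), 0 where there is no reading.
- camera_info(name): a dict with "fx", "fy", "cx", "cy" (pixels), "R" (3x3) and "t" (3): a world point X has camera coordinates R X + t; the wrist camera has in their place "tool_from_camera" (4x4, takes a point from camera to tool coordinates, whose origin is the TCP and whose axes are the flange's). Camera axes: x right, y down, z forward; pixel columns grow to the right and rows downward; lengths in mm; the calibration is good to about 2 mm. A picture is of the moment at which its call begins: read the wrist's pose just before it. camera_info takes no time and is no camera call.
- finish_job(): hands the job in; it is judged then, once.
The state is a dict: "clock": time; "q": joint angles; "dq": joint speeds; "effort": joint torques, N m; "tcp_pos": TCP position; "ee_rot": TCP orientation; "ft_force": force on the tool from outside, world axes, zero at the start; "ft_torque": the same for the moment, N m; "opening": opening from 0.0 (shut) to 1.0 (fully open); "gripper_force": force on a finger pad.
Only numpy, scipy, OpenCV 4.12 (cv2) and the standard library are available. Lean on these libraries where they do the work, as an engineer would, in place of code of your own. Each camera call takes 0.05 s, during which the arm holds its last target. There are 200 camera calls.

## Working session

There is one attempt and no reset: what is moved stays moved. The work goes in short steps, Python scripts to look and compute and a shell command to move; the robot and the scene stay as the last step left them, time stands still between calls to the robot, and variables do not carry over. Pictures are saved under pics/ and viewed, at most 10 in all, crops included, and the job is handed in when it is done.

```bash
mkdir -p pics; ls
cat > h.py <<'E'
import numpy as np, cv2
from plant import get_obs, get_image, camera_info
def ray(name,u,v,obs=None):
    c=camera_info(name); d=np.array([(u-c['cx'])/c['fx'],(v-c['cy'])/c['fy'],1.])
    if name=='wrist':
        T=np.array(c['tool_from_camera']); R=np.array(obs['ee_rot'])
        return R@T[:3,3]+np.array(obs['tcp_pos']), R@T[:3,:3]@d
    R=np.array(c['R']);t=np.array(c['t']); return -R.T@t, R.T@d
def onz(name,u,v,z,obs=None):
    o,d=ray(name,u,v,obs); return o+d*(z-o[2])/d[2]
def proj(name,X,obs=None):
    c=camera_info(name)
    if name=='wrist':
        T=np.array(c['tool_from_camera']);p=np.array(obs['ee_rot']).T@(np.array(X)-np.array(obs['tcp_pos'])); p=T[:3,:3].T@(p-T[:3,3])
    else: p=np.array(c['R'])@np.array(X)+np.array(c['t'])
    return c['fx']*p[0]/p[2]+c['cx'],c['fy']*p[1]/p[2]+c['cy']
E
python3 - <<'E'
from h import *
for n in('top','side'):
    im,d=get_image(n); cv2.imwrite(f'pics/{n}0.png',im); np.save(f'pics/{n}0.npy',d)
    print(n,ray(n,320,200))
o=get_obs();print(o['clock'],o['ee_rot'])
E
```

```text
pics
top (array([ 456.59019909, -114.56737744,  958.4806457 ]), array([ 0.19488862, -0.01022412, -0.9807784 ]))
side (array([ 338.72110619, -797.51935738,  503.71641278]), array([ 0.31419175,  0.78867424, -0.52904772]))
0.1 [[ 9.30592702e-01  3.66056231e-01 -2.43968910e-04]
 [ 3.66056266e-01 -9.30592047e-01  1.11930664e-03]
 [ 1.82693643e-04 -1.13092494e-03 -9.99999344e-01]]
```

View pics/top0.png

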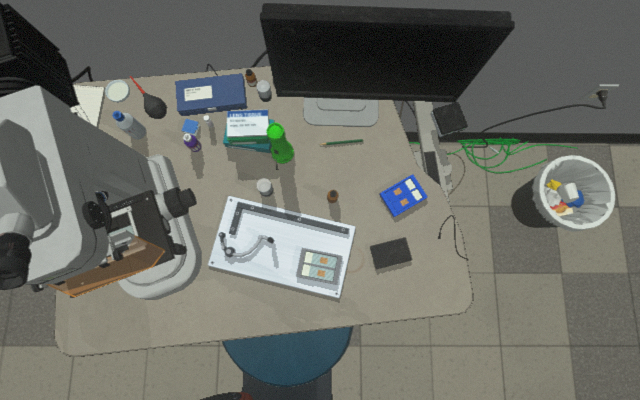

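View pics/side0.png

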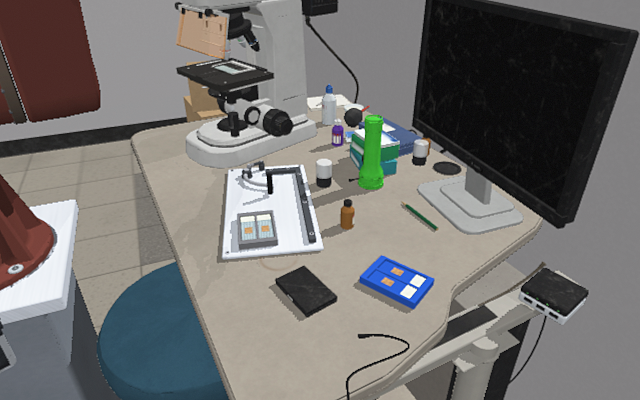

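The top view shows the stage at about px (210–355, 197–298), with the long edge up (world +x) and the short edge on the left (+y). Carrier candidates are the grey carrier on the stage at top (321,265), the blue look-alike at (403,196) and the black card case at (391,253). I choose the grey one. Black upright candidates are the arm pin at top (270,240) / side (270,183) and the hub at (223,238). I choose the pin at the free tip.

Run:
```python
from h import *
im=cv2.imread('pics/top0.png'); d=np.load('pics/top0.npy')
print(np.round(onz('top',320,200,0),0))
cv2.imwrite('pics/c1.png',cv2.resize(im[190:305,200:365],None,fx=4.8,fy=4.8,interpolation=cv2.INTER_CUBIC))
# stage plate
hsv=cv2.cvtColor(im,cv2.COLOR_BGR2HSV)
m=((hsv[...,1]<40)&(hsv[...,2]>165)).astype(np.uint8); m[:190]=0;m[305:]=0;m[:,:205]=0;m[:,360:]=0
m=cv2.morphologyEx(m,cv2.MORPH_OPEN,np.ones((2,2)))
cs,_=cv2.findContours(m,cv2.RETR_EXTERNAL,cv2.CHAIN_APPROX_NONE); c=max(cs,key=cv2.contourArea)
P=np.array([onz('top',u,v,10)[:2] for u,v in c[:,0]],np.float32)
r=cv2.minAreaRect(P);print('stage',r, cv2.boxPoints(r))
for (u,v) in [(321,265),(290,280),(270,240),(223,238),(264,187),(333,196),(391,253)]:
    o,dd=ray('top',u,v); print((u,v),np.round(o+dd*d[v,u],0))
```

```text
[ 647. -125.    0.]
stage ((529.479736328125, -33.86944580078125), (329.2356872558594, 178.7452392578125), 76.44580078125) [[ 404.01556 -172.95665]
 [ 577.78253 -214.84828]
 [ 654.9439   105.21776]
 [ 481.17694  147.10939]]
(321, 265) [ 483. -127.   24.]
(290, 280) [448. -53.  12.]
(270, 240) [539.  -8.  62.]
(223, 238) [549. 115.   7.]
(264, 187) [667.  11.  57.]
(333, 196) [ 645. -155.   60.]
(391, 253) [ 513. -299.   14.]
```

View pics/c1.png

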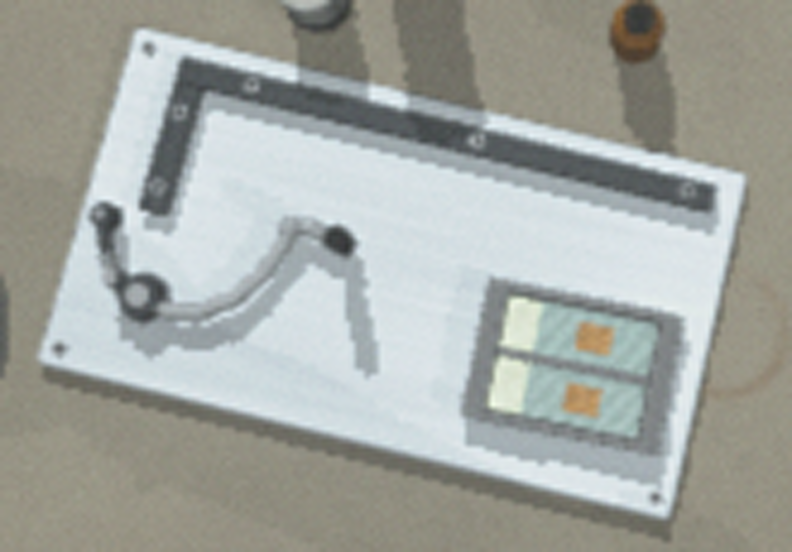

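The crop confirms the grey carrier (crop 575,367, so top 320,266) lying right-hand on the stage. The black pin is at the arm tip (340,241, so 271,240), the hub at (141,296), and the blue look-alike is off the stage. Next I measure the carrier pose and heights from two views.

Run:
```python
from h import *
O=np.array([533.0,-19.3]); X=np.array([.972,-.2345]);Y=np.array([.2345,.972])
st=lambda p:np.round([(p[:2]-O)@X,(p[:2]-O)@Y],1)
top=cv2.imread('pics/top0.png'); side=cv2.imread('pics/side0.png')
def tri(a,b):
    o1,d1=ray('top',*a);o2,d2=ray('side',*b)
    s=np.linalg.lstsq(np.c_[d1,-d2],o2-o1,rcond=None)[0]; p,q=o1+s[0]*d1,o2+s[1]*d2
    return (p+q)/2,np.linalg.norm(p-q)
def quad(im,poly,vlo,vhi):
    m0=np.zeros(im.shape[:2],np.uint8);cv2.fillPoly(m0,[np.array(poly)],1)
    m=((im.max(2)<vhi)|(np.ptp(im.astype(int),axis=2)>22)).astype(np.uint8)*m0
    m=cv2.morphologyEx(m,cv2.MORPH_CLOSE,np.ones((5,5)))
    c=max(cv2.findContours(m,0,1)[0],key=cv2.contourArea); return c
ct=quad(top,[(292,240),(345,250),(345,292),(292,282)],0,130)
for v in (110,130,150):
    c=quad(top,[(292,240),(345,250),(345,292),(292,282)],0,v)
    P=np.array([st(onz('top',u,w,24)) for u,w in c[:,0]],np.float32); print('carrier stage-frame',v,cv2.minAreaRect(P))
# orange specimens: heights by 2 views
def org(im,lo,hi,box):
    x0,y0,x1,y1=box; h=cv2.cvtColor(im[y0:y1,x0:x1],cv2.COLOR_BGR2HSV); m=cv2.inRange(h,(5,110,120),(20,255,255))
    n,_,s,c=cv2.connectedComponentsWithStats(m); return [(c[i]+[x0,y0]) for i in range(1,n) if s[i,4]>6]
a=org(top,0,0,(295,240,350,295)); b=org(side,0,0,(230,205,285,255)); print(a,b)
a=sorted(a,key=lambda p:p[1]); b=sorted(b,key=lambda p:-p[0])
for p,q in zip(a,b): X3,e=tri(p,q);print('spec',X3.round(1),round(e,1),st(X3))
# pin
t=top[225:250,262:282].max(2)<60; ys,xs=np.nonzero(t);pt=(xs.mean()+262,ys.mean()+225)
s=side[165:200,262:280].max(2)<60; ys,xs=np.nonzero(s);print('pin px',pt,xs.mean()+262,ys.min()+165,ys.max()+165)
X3,e=tri(pt,(xs.mean()+262,(ys.min()+ys.max())/2+165)); print('pin mid',X3.round(1),e,st(X3))
# plate corners, 2 views via projection
for xy in [(-90,-180),(90,-180),(90,150),(-90,150)]:
    w=O+xy[0]*X+xy[1]*Y; print(xy,w.round(1),np.round(proj('top',[*w,10]),1),np.round(proj('side',[*w,10]),1))
```

```text
carrier stage-frame 110 ((-24.351417541503906, -115.00920104980469), (57.62574768066406, 65.5661849975586), 2.5603010654449463)
carrier stage-frame 130 ((-27.482786178588867, -116.94383239746094), (65.85709381103516, 85.55510711669922), 2.4828152656555176)
carrier stage-frame 150 ((-26.978713989257812, -112.2683334350586), (69.19822692871094, 99.72542572021484), 2.5138099193573)
[array([323.36363636, 260.27272727]), array([320.66666667, 273.14285714])] [array([264.5, 228. ]), array([247.63333333, 229.9       ])]
spec [ 493.4 -132.7   22.4] 2.2 [ -11.9 -119.5]
spec [ 463.  -126.3   22. ] 2.2 [ -43.  -120.4]
pin px (np.float64(272.0), np.float64(241.0)) 269.0695652173913 166 193
pin mid [537.9 -11.6  53.3] 0.4913472069452302 [3.  8.6]
(-90, -180) [ 403.3 -173.2] [340. 299.] [221.7 257.7]
(90, -180) [ 578.3 -215.4] [356.5 226.5] [324.1 248.2]
(90, 150) [655.7 105.4] [228.7 195.4] [303.5 164.3]
(-90, 150) [480.7 147.6] [207.6 265.9] [228.  169.4]
```

Run:
```python
from h import *
side=cv2.imread('pics/side0.png');cv2.imwrite('pics/c2.png',cv2.resize(side[150:265,215:335],None,fx=5,fy=5,interpolation=cv2.INTER_CUBIC))
```

```text
(no output)
```

View pics/c2.png

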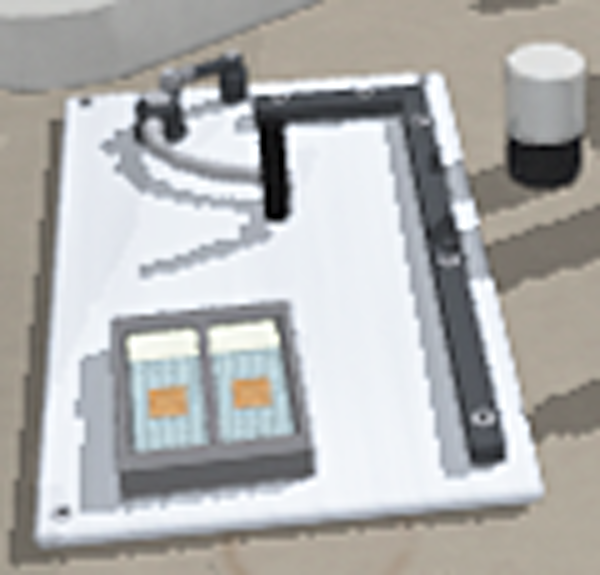

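The side crop shows the pin at crop (272,165), so side (269,183), and the carrier at (215,395), with nothing between the pin and the long edge. Carrier top measures about 22–24 mm and the pin's middle about 53 mm high, which agrees with the text. I travel to the +x side of the pin with the fingers shut.

```bash
python3 -m inch '[{"hand":0,"dx":0.027,"dy":0.0335,"rz":-8.75},{"dx":0.027,"dy":0.0335,"rz":-8.75},{"dx":0.027,"dy":0.0335,"rz":-8.75},{"dx":0.027,"dy":0.0335,"rz":-8.75},{"dx":0.027,"dy":0.0335,"dz":-0.01},{"dx":0.027,"dy":0.0335,"dz":-0.01},{"dx":0.027,"dy":0.0335,"dz":-0.01},{"dx":0.027,"dy":0.0335,"dz":-0.01},{"dx":0.027,"dy":0.0335,"dz":-0.01},{"dx":0.027,"dy":0.0335,"dz":-0.01},{"dx":0.027,"dy":0.0335,"dz":-0.01},{"dx":0.027,"dy":0.0335,"dz":-0.01},{"dx":0.027,"dy":0.0335},{"dx":0.027,"dy":0.0335},{"hand":0},{"hand":0}]'
cat >> h.py <<'E'
O=np.array([533.0,-19.3]); SX=np.array([.972,-.2345]);SY=np.array([.2345,.972])
def st(p): p=np.asarray(p)[:2]-O; return np.round([p@SX,p@SY],1)
def w(x,y): return np.round(O+x*SX+y*SY,1)
def rep():
    o=get_obs(); R=np.array(o['ee_rot']); print('clk',round(o['clock'],2),'tcp',np.round(o['tcp_pos'],1),'stage',st(o['tcp_pos']),'yaw',round(np.degrees(np.arctan2(R[1,0],R[0,0])),1),'zax',R[:,2].round(3),'F',np.round(o['ft_force'],1),'open',o['opening'])
    return o
E
python3 -c "
from h import *
rep();print(w(38,12))"
```

```text
clk 0.1 tcp [ 192.1 -488.2  230.8] stage [-221.4 -535.7] yaw 21.5 zax [-0.     0.001 -1.   ] F [-0.8  1.1 -0.3] open 1.0037971582193372
[572.8 -16.5]invalid input
```

```bash
python3 -m inch '[{"rx":0,"ry":0,"rz":-8.75,"dx":0.027,"dy":0.0335,"dz":0,"hand":0},{"rx":0,"ry":0,"rz":-8.75,"dx":0.027,"dy":0.0335,"dz":0,"hand":0}]'; python3 -m inch --help | head -20
```

```text
clock: 0.35
tcp_pos: [246.5, -420.7, 230.8]
ee_rot: [[0.998, 0.063, -0.0], [0.063, -0.998, 0.001], [-0.0, -0.001, -1.0]]
ft_force: [0.6, 0.7, 0.7]
opening: 0.606
gripper_force: 0.0invalid input: not JSON, or not a number
```

All keys are required in every row.

```bash
python3 -m inch '[{"rx":0,"ry":0,"rz":-8.75,"dx":0.027,"dy":0.0335,"dz":0,"hand":0},{"rx":0,"ry":0,"rz":-8.75,"dx":0.027,"dy":0.0335,"dz":0,"hand":0},{"rx":0,"ry":0,"rz":0,"dx":0.027,"dy":0.0335,"dz":-0.01,"hand":0},{"rx":0,"ry":0,"rz":0,"dx":0.027,"dy":0.0335,"dz":-0.01,"hand":0},{"rx":0,"ry":0,"rz":0,"dx":0.027,"dy":0.0335,"dz":-0.01,"hand":0},{"rx":0,"ry":0,"rz":0,"dx":0.027,"dy":0.0335,"dz":-0.01,"hand":0},{"rx":0,"ry":0,"rz":0,"dx":0.027,"dy":0.0335,"dz":-0.01,"hand":0},{"rx":0,"ry":0,"rz":0,"dx":0.027,"dy":0.0335,"dz":-0.01,"hand":0},{"rx":0,"ry":0,"rz":0,"dx":0.027,"dy":0.0335,"dz":-0.01,"hand":0},{"rx":0,"ry":0,"rz":0,"dx":0.027,"dy":0.0335,"dz":-0.01,"hand":0},{"rx":0,"ry":0,"rz":0,"dx":0.027,"dy":0.0335,"dz":0,"hand":0},{"rx":0,"ry":0,"rz":0,"dx":0.027,"dy":0.0335,"dz":0,"hand":0},{"rx":0,"ry":0,"rz":0,"dx":0,"dy":0,"dz":0,"hand":0}]'
python3 - <<'E'
from h import *
o=rep()
im,d=get_image('wrist'); cv2.imwrite('pics/w1.png',im)
for s,z in [((4,12),63),((65,105),10),((-27,-114),24),((-45,105),27)]: print(s,np.round(proj('wrist',[*w(*s),z],o)))
E
```

```text
clock: 1.98
tcp_pos: [567.0, -37.5, 150.7]
ee_rot: [[0.979, -0.202, 0.003], [-0.202, -0.979, 0.017], [-0.0, -0.017, -1.0]]
ft_force: [-0.4, -0.2, 0.0]
opening: 0.003
gripper_force: 0.0
clk 1.98 tcp [567.  -37.5 150.7] stage [37.3 -9.8] yaw -11.7 zax [ 0.003  0.017 -1.   ] F [-0.4 -0.2  0. ] open 0.00326080741901421
(4, 12) [287. 253.]
(65, 105) [178. 150.]
(-27, -114) [443. 273.]
(-45, 105) [181. 284.]
```

View pics/w1.png

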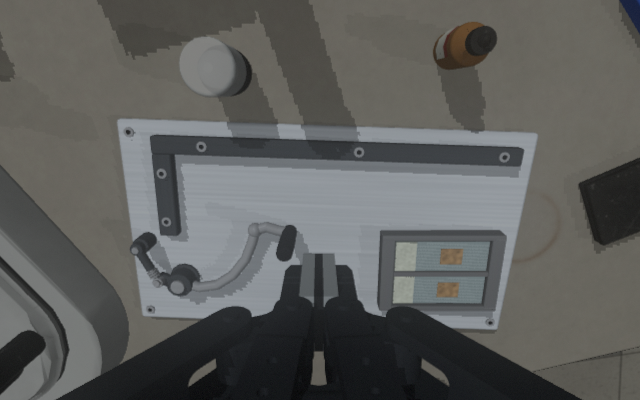

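The wrist view shows the pin top at (288,232), the hub at (180,284), the carrier corners near (380,231) and (505,231), and the stage corners at (120,121), (536,134), (497,330) and (144,318). I refine from these.

Run:
```python
from h import *
o=rep()
for n,p,z in [('plate+x+y',(120,121),10),('plate+x-y',(536,134),10),('plate-x-y',(497,330),10),('plate-x+y',(144,318),10),('corner',(174,154),10),('pintop',(288,231),63),('c+x+y',(380,231),24),('c+x-y',(506,232),24),('c-x+y',(378,308),24),('c-x-y',(502,313),24)]:
    P=onz('wrist',*p,z,o); print(n,P[:2].round(1),st(P))
```

```text
clk 2.02 tcp [566.  -38.2 150.7] stage [ 36.5 -10.6] yaw -11.7 zax [ 0.002  0.016 -1.   ] F [ 0.9  0.4 -0.1] open 0.00311119340108409
plate+x+y [650.9 103.9] [ 85.7 147.4]
plate+x-y [ 576.  -210.3] [  86.6 -175.6]
plate-x-y [ 402.3 -170.4] [ -91.6 -177.5]
plate-x+y [477.6 147.1] [-92.9 148.8]
corner [617.7  70.7] [ 61.3 107.3]
pintop [554.9 -13.5] [19.9 10.8]
c+x+y [526.  -78.9] [  7.2 -59.6]
c+x-y [ 505.4 -177.3] [  10.2 -160. ]
c-x+y [455.9 -66.3] [-63.9 -63.8]
c-x-y [ 430.5 -170. ] [ -64.3 -170.5]
```

```bash
python3 -m inch '[{"rx":0,"ry":0,"rz":0,"dx":0,"dy":0,"dz":0,"hand":0},{"rx":0,"ry":0,"rz":0,"dx":0,"dy":0,"dz":0,"hand":0}]' | head -3
```

```text
clock: 2.28
tcp_pos: [565.6, -39.1, 151.4]
ee_rot: [[0.979, -0.205, 0.003], [-0.205, -0.979, 0.016], [-0.001, -0.017, -1.0]]
```

```bash
python3 -m inch '[{"rx":-0.95,"ry":0,"rz":-1.7,"dx":0.007,"dy":0.022,"dz":0,"hand":0},{"rx":0,"ry":0,"rz":0,"dx":0,"dy":0,"dz":-0.03,"hand":0},{"rx":0,"ry":0,"rz":0,"dx":0,"dy":0,"dz":-0.03,"hand":0},{"rx":0,"ry":0,"rz":0,"dx":0,"dy":0,"dz":-0.03,"hand":0},{"rx":0,"ry":0,"rz":0,"dx":0,"dy":0,"dz":-0.026,"hand":0},{"rx":0,"ry":0,"rz":0,"dx":0,"dy":0,"dz":0,"hand":0},{"rx":0,"ry":0,"rz":0,"dx":0,"dy":0,"dz":0,"hand":0}]' >/dev/null
python3 -c "
from h import *
rep()"
```

```text
clk 3.15 tcp [569.6 -36.9  36.3] stage [39.8 -8.5] yaw -11.6 zax [ 0.008  0.017 -1.   ] F [-0.2  0.2  0.6] open -0.0025942127687191043
```

```bash
python3 -c "
from h import *
o=rep(); print(np.round(o['q'],3))"; python3 -m inch '[{"rx":-0.5,"ry":0,"rz":0,"dx":0.0,"dy":0.01,"dz":0,"hand":0},{"rx":0,"ry":0,"rz":-1,"dx":0,"dy":0.01,"dz":0,"hand":0},{"rx":0,"ry":0,"rz":0,"dx":0,"dy":0,"dz":0,"hand":0}]' |head -3
python3 -c "
from h import *
o=rep(); print(np.round(o['q'],3))"
```

```text
clk 3.15 tcp [569.6 -36.9  36.3] stage [39.8 -8.5] yaw -11.6 zax [ 0.008  0.017 -1.   ] F [-0.2  0.2  0.6] open -0.0025942127687191043
[-0.203  0.55  -0.31   0.707  0.018  3.141]
clock: 3.52
tcp_pos: [566.2, -31.2, 35.8]
ee_rot: [[0.981, -0.195, 0.01], [-0.195, -0.981, 0.021], [0.005, -0.023, -1.0]]
clk 3.52 tcp [566.2 -31.2  35.8] stage [35.  -3.8] yaw -11.2 zax [ 0.01   0.021 -1.   ] F [-0.5  0.5  0.4] open 0.003805505762393895
[-0.197  0.544 -0.323  0.699  0.023  3.141]
```

Joint 6 sits at its limit at this yaw, so I use the quarter-turned orientation (+88°) instead.

```bash
python3 -m inch '[{"rx":0,"ry":0,"rz":9.75,"dx":0.004,"dy":0,"dz":0,"hand":0},{"rx":0,"ry":0,"rz":9.75,"dx":0.004,"dy":0.002,"dz":0,"hand":0},{"rx":0,"ry":0,"rz":9.75,"dx":0,"dy":0.002,"dz":0,"hand":0},{"rx":0,"ry":0,"rz":9.75,"dx":0,"dy":0.002,"dz":0,"hand":0},{"rx":0,"ry":0,"rz":9.75,"dx":0,"dy":0.002,"dz":0,"hand":0},{"rx":0,"ry":0,"rz":9.75,"dx":0,"dy":0.002,"dz":0,"hand":0},{"rx":0,"ry":0,"rz":9.75,"dx":0,"dy":0.002,"dz":0,"hand":0},{"rx":0,"ry":0,"rz":9.75,"dx":0,"dy":0.002,"dz":0,"hand":0},{"rx":-1.2,"ry":0.57,"rz":9.75,"dx":0,"dy":0,"dz":0,"hand":0},{"rx":0,"ry":0,"rz":0,"dx":0,"dy":0,"dz":0,"hand":0},{"rx":0,"ry":0,"rz":0,"dx":0,"dy":0,"dz":0,"hand":0}]' >/dev/null
python3 -c "
from h import *
o=rep(); print(np.round(o['q'],3), w(38,12))"
```

```text
clk 4.9 tcp [574.1 -17.3  35.4] stage [39.5 11.6] yaw 76.3 zax [-0.028 -0.011 -1.   ] F [-1.5 -0.5 -0.4] open -0.001981161045295546
[-0.149  0.58  -0.256  0.761 -0.015  1.662] [572.8 -16.5]
```

```bash
python3 -m inch '[{"rx":0.6,"ry":-1.6,"rz":0,"dx":0,"dy":0,"dz":0,"hand":0},{"rx":0,"ry":0,"rz":0,"dx":-0.006,"dy":0.0008,"dz":0,"hand":0},{"rx":0,"ry":0,"rz":0,"dx":-0.006,"dy":0.0008,"dz":0,"hand":0},{"rx":0,"ry":0,"rz":0,"dx":-0.006,"dy":0.0008,"dz":0,"hand":0},{"rx":0,"ry":0,"rz":0,"dx":-0.006,"dy":0.0008,"dz":0,"hand":0},{"rx":0,"ry":0,"rz":0,"dx":-0.006,"dy":0.0008,"dz":0,"hand":0},{"rx":0,"ry":0,"rz":0,"dx":-0.006,"dy":0.0008,"dz":0,"hand":0}]' >/dev/null
python3 -c "
from h import *
o=rep()"
```

```text
clk 5.78 tcp [540.1 -14.   36.2] stage [5.6 6.8] yaw 76.4 zax [ 0.003 -0.004 -1.   ] F [ 4.3 -7.1 -0.1] open -0.00020000795571314234
```

```bash
python3 -m inch '[{"rx":0,"ry":0,"rz":0,"dx":-0.0063,"dy":-0.0005,"dz":0,"hand":0},{"rx":0,"ry":0,"rz":0,"dx":-0.0063,"dy":-0.0005,"dz":0,"hand":0},{"rx":0,"ry":0,"rz":0,"dx":-0.006,"dy":0.0008,"dz":0,"hand":0},{"rx":0,"ry":0,"rz":0,"dx":-0.006,"dy":0.0008,"dz":0,"hand":0},{"rx":0,"ry":0,"rz":0,"dx":-0.006,"dy":0.0012,"dz":0,"hand":0},{"rx":0,"ry":0,"rz":0,"dx":-0.006,"dy":0.0014,"dz":0,"hand":0},{"rx":0,"ry":0,"rz":0,"dx":-0.006,"dy":0.0014,"dz":0,"hand":0},{"rx":0,"ry":0,"rz":0,"dx":-0.006,"dy":0.0014,"dz":0,"hand":0}]' >/dev/null
python3 -c "
from h import *
o=rep()"
```

```text
clk 6.78 tcp [488.9  -6.3  35.2] stage [-46.    2.3] yaw 76.5 zax [-0.001 -0.001 -1.   ] F [-0.3 -0.6 -0. ] open 0.000288592673231292
```

```bash
python3 -m inch '[{"rx":0,"ry":0,"rz":0,"dx":0.003,"dy":0,"dz":0.03,"hand":0},{"rx":0,"ry":0,"rz":0,"dx":0,"dy":0,"dz":0.03,"hand":0},{"rx":0,"ry":0,"rz":0,"dx":-0.02,"dy":-0.03,"dz":0.015,"hand":0},{"rx":0,"ry":0,"rz":0,"dx":-0.02,"dy":-0.03,"dz":0,"hand":0},{"rx":0,"ry":0,"rz":0,"dx":-0.02,"dy":-0.03,"dz":0,"hand":0},{"rx":0,"ry":0,"rz":0,"dx":-0.02,"dy":-0.01,"dz":0,"hand":0},{"rx":0,"ry":0,"rz":0,"dx":0,"dy":0,"dz":0,"hand":0},{"rx":0,"ry":0,"rz":0,"dx":0,"dy":0,"dz":0,"hand":0}]' >/dev/null
python3 - <<'E'
from h import *
o=rep(); print(w(-97,-114))
im,d=get_image('side'); im2,d2=get_image('top')
cv2.imwrite('pics/c3.png',np.hstack([cv2.resize(im[150:265,215:335],None,fx=3.3,fy=3.3),cv2.resize(im2[190:305,200:320],None,fx=3.3,fy=3.3)]))
E
```

```text
clk 7.78 tcp [ 413.1 -106.3  110.5] stage [ -96.2 -112.7] yaw 76.5 zax [-0.    -0.001 -1.   ] F [-1.4  0.1 -0.4] open 0.0006292158503506677
[ 412.  -107.4]
```

View pics/c3.png

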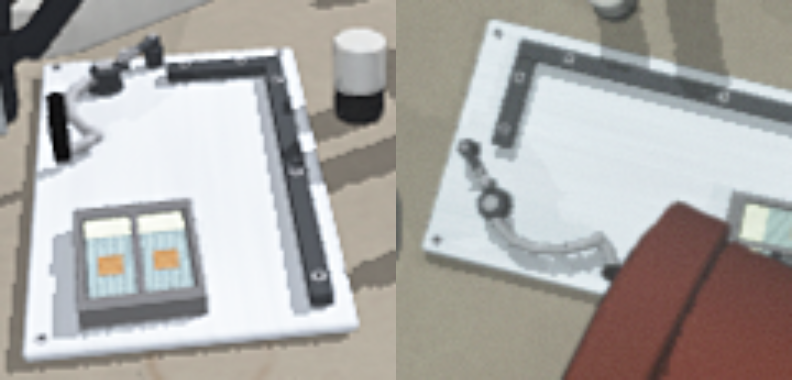

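The arm stays back: the pin is at c3 (60,127) in the side half and (612,270) in the top half, and the carrier hasn't moved. I descend beside the carrier and push it towards the long edge.

```bash
python3 -m inch '[{"rx":0,"ry":0,"rz":0,"dx":0,"dy":-0.001,"dz":-0.04,"hand":0},{"rx":0,"ry":0,"rz":0,"dx":0,"dy":0,"dz":-0.04,"hand":0},{"rx":0,"ry":0,"rz":0,"dx":0,"dy":0,"dz":-0.016,"hand":0},{"rx":0,"ry":0,"rz":0,"dx":0.0058,"dy":-0.0014,"dz":0,"hand":0},{"rx":0,"ry":0,"rz":0,"dx":0.0058,"dy":-0.0014,"dz":0,"hand":0},{"rx":0,"ry":0,"rz":0,"dx":0.0058,"dy":-0.0014,"dz":0,"hand":0},{"rx":0,"ry":0,"rz":0,"dx":0.0058,"dy":-0.0014,"dz":0,"hand":0},{"rx":0,"ry":0,"rz":0,"dx":0.0058,"dy":-0.0014,"dz":0,"hand":0},{"rx":0,"ry":0,"rz":0,"dx":0.0058,"dy":-0.0014,"dz":0,"hand":0},{"rx":0,"ry":0,"rz":0,"dx":0.0058,"dy":-0.0014,"dz":0,"hand":0},{"rx":0,"ry":0,"rz":0,"dx":0.0058,"dy":-0.0014,"dz":0,"hand":0},{"rx":0,"ry":0,"rz":0,"dx":0.0058,"dy":-0.0014,"dz":0,"hand":0},{"rx":0,"ry":0,"rz":0,"dx":0.0058,"dy":-0.0014,"dz":0,"hand":0}]' >/dev/null
python3 - <<'E'
from h import *
o=rep()
im2,d2=get_image('top');im,d=get_image('side')
cv2.imwrite('pics/c4.png',np.hstack([cv2.resize(im[150:265,215:335],None,fx=3.3,fy=3.3),cv2.resize(im2[190:305,245:365],None,fx=3.3,fy=3.3)]))
E
```

```text
clk 9.5 tcp [ 468.8 -120.9   14.6] stage [ -38.6 -113.9] yaw 76.5 zax [-0.004 -0.001 -1.   ] F [-8.8  2.3 12.9] open 0.002873096365150743
```

View pics/c4.png

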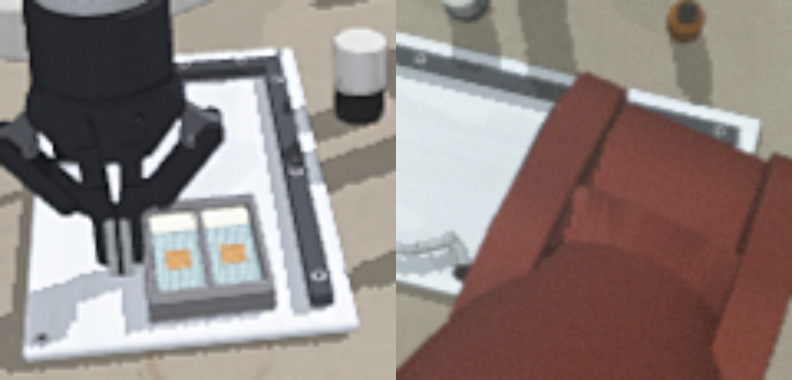

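```bash
python3 -m inch '[{"rx":0,"ry":0,"rz":0,"dx":0,"dy":0,"dz":0,"hand":0}]' | sed -n '2p;4p';python3 -m inch '[{"rx":0,"ry":0,"rz":0,"dx":0,"dy":0,"dz":0.0015,"hand":0},{"rx":0,"ry":0,"rz":0,"dx":0,"dy":0,"dz":0,"hand":0}]' | sed -n '2p;4p'; python3 -m inch '[{"rx":0,"ry":0,"rz":0,"dx":0.004,"dy":-0.001,"dz":0.001,"hand":0},{"rx":0,"ry":0,"rz":0,"dx":0.004,"dy":-0.001,"dz":0,"hand":0}]' | sed -n '2p;4p'
```

```text
tcp_pos: [469.9, -121.3, 14.6]
ft_force: [-5.5, 1.3, 8.6]
tcp_pos: [470.9, -121.6, 16.0]
ft_force: [0.3, 0.1, 0.4]
tcp_pos: [479.1, -123.7, 16.9]
ft_force: [-0.7, 0.3, 0.0]
```

```bash
for i in 1; do python3 -m inch '[{"rx":0,"ry":0,"rz":0,"dx":0.003,"dy":-0.0007,"dz":0,"hand":0},{"rx":0,"ry":0,"rz":0,"dx":0.002,"dy":-0.0005,"dz":0,"hand":0}]' | sed -n '2p;4p'; done; python3 -m inch '[{"rx":0,"ry":0,"rz":0,"dx":0.002,"dy":-0.0005,"dz":0,"hand":0}]' | sed -n '2p;4p'; python3 -m inch '[{"rx":0,"ry":0,"rz":0,"dx":0.002,"dy":-0.0005,"dz":0,"hand":0}]' | sed -n '2p;4p'
```

```text
tcp_pos: [483.6, -124.7, 16.8]
ft_force: [-2.3, -0.9, 1.8]
tcp_pos: [485.4, -125.2, 16.8]
ft_force: [-1.9, 0.4, 1.1]
tcp_pos: [487.5, -125.7, 16.8]
ft_force: [-1.1, -0.3, 0.3]
```

```bash
python3 -m inch '[{"rx":0,"ry":0,"rz":0,"dx":0.002,"dy":-0.0005,"dz":0,"hand":0}]' | sed -n '2p;4p'; python3 -m inch '[{"rx":0,"ry":0,"rz":0,"dx":0.002,"dy":-0.0005,"dz":0,"hand":0}]' | sed -n '2p;4p';python3 - <<'E'
from h import *
o=rep()
im,d=get_image('side')
cv2.imwrite('pics/c5.png',cv2.resize(im[165:265,215:335],None,fx=5,fy=5,interpolation=cv2.INTER_CUBIC))
E
```

```text
tcp_pos: [488.7, -125.8, 16.6]
ft_force: [-7.1, 1.6, 5.0]
tcp_pos: [489.0, -125.8, 16.4]
ft_force: [-12.3, 3.4, 11.6]
clk 10.97 tcp [ 489.  -125.8   16.4] stage [ -17.8 -113.8] yaw 76.5 zax [-0.005  0.    -1.   ] F [-12.3   3.4  11.6] open -0.002680269866060438
```

View pics/c5.png

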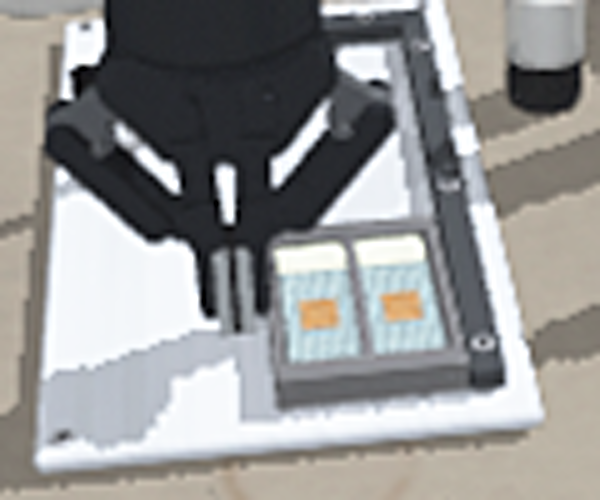

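The carrier now lies along the long edge (c5 right side around (455,330), with no gap), and the contact force has risen. I move round to its -y end.

```bash
python3 -m inch '[{"rx":0,"ry":0,"rz":0,"dx":-0.0117,"dy":0.0028,"dz":0,"hand":0},{"rx":0,"ry":0,"rz":0,"dx":0,"dy":0,"dz":0.03,"hand":0},{"rx":0,"ry":0,"rz":0,"dx":0,"dy":0,"dz":0.03,"hand":0},{"rx":0,"ry":0,"rz":0,"dx":0.01,"dy":-0.022,"dz":0,"hand":0},{"rx":0,"ry":0,"rz":0,"dx":0.01,"dy":-0.022,"dz":0,"hand":0},{"rx":0,"ry":0,"rz":0,"dx":0.01,"dy":-0.022,"dz":0,"hand":0},{"rx":0,"ry":0,"rz":0,"dx":0.01,"dy":-0.022,"dz":0,"hand":0},{"rx":0,"ry":0,"rz":0,"dx":0,"dy":0,"dz":0,"hand":0},{"rx":0,"ry":0,"rz":0,"dx":0,"dy":0,"dz":0,"hand":0}]' |head -1
python3 - <<'E'
from h import *
o=rep(); print(np.round(o['q'],2))
im,d=get_image('wrist'); np.save('pics/w.npy',im)
hsv=cv2.cvtColor(im,cv2.COLOR_BGR2HSV); m=cv2.inRange(hsv,(5,90,60),(20,255,255))
n,_,s,c=cv2.connectedComponentsWithStats(m)
for i in range(1,n):
    if s[i,4]>40: print(c[i].round(1),s[i],st(onz('wrist',*c[i],23,o)))
t,_=get_image('top');
h=cv2.cvtColor(t[225:300,260:360],cv2.COLOR_BGR2HSV); m=cv2.inRange(h,(5,110,120),(20,255,255)); n,_,s,c=cv2.connectedComponentsWithStats(m)
for i in range(1,n):
    if s[i,4]>4: p=c[i]+[260,225];print('top',p.round(1),s[i,4],st(onz('top',*p,23)))
E
```

```text
clock: 12.15
clk 12.15 tcp [ 519.3 -211.3   76.6] stage [  31.7 -189.8] yaw 76.5 zax [-0.001 -0.001 -1.   ] F [-0.8 -0.  -0.1] open 2.0818652207498477e-05
[-0.52  0.49 -0.29  0.79 -0.    1.29]
[549.6  65.2] [ 500   39   86   59 1988] [ 149.6 -101. ]
[340.8 103.5] [329  86  25  34 610] [  43.1 -120. ]
[283.9 104.7] [270  88  26  33 464] [  13.  -120.7]
[568.6 319.9] [554 307  30  26 368] [ 191.  -252.8]
[529.4 346.6] [516 334  28  25 368] [ 169.6 -273.1]
top [351.8 230. ] 79 [  77.  -169.9]
top [328.7 237.8] 22 [  45.  -119.2]
top [326.4 250. ] 26 [  14.8 -120.7]
top [357.6 250.4] 7 [  31.8 -194.4]
top [353.8 259.4] 39 [   8.7 -190.4]
top [349.2 264.3] 9 [  -5.4 -182.1]
top [349.7 282.5] 159 [ -46.7 -192.8]
top [345.5 269.5] 6 [ -19.4 -176.2]
top [335.4 269.6] 5 [ -25.4 -152.7]
top [341.6 274. ] 13 [ -32.  -169.5]
top [336.7 276.2] 9 [ -39.9 -159.2]
top [348.3 276.6] 7 [ -34.1 -186.4]
top [333.2 281.3] 19 [ -53.4 -153.9]
top [357.4 285.5] 13 [ -49.3 -212.1]
top [326.8 285. ] 5 [ -65.4 -141.1]
top [328.1 294.2] 39 [ -85.3 -149. ]
top [317.  290.4] 5 [ -83.  -121.4]
top [337.9 294.1] 15 [ -79.5 -171.5]
top [356.6 297.2] 18 [ -76.1 -216.3]
top [322.4 297. ] 14 [ -94.7 -137.5]
top [315.6 298.2] 5 [-101.2 -122.5]
top [346.  298.1] 7 [ -84.1 -192.3]
```

```bash
python3 -m inch '[{"rx":0,"ry":0,"rz":0,"dx":-0.001,"dy":0,"dz":-0.03,"hand":0},{"rx":0,"ry":0,"rz":0,"dx":0,"dy":0,"dz":-0.0295,"hand":0},{"rx":0,"ry":0,"rz":0,"dx":0.0019,"dy":0.0078,"dz":0,"hand":0},{"rx":0,"ry":0,"rz":0,"dx":0.0019,"dy":0.0078,"dz":0,"hand":0},{"rx":0,"ry":0,"rz":0,"dx":0.0019,"dy":0.0078,"dz":0,"hand":0},{"rx":0,"ry":0,"rz":0,"dx":0.0019,"dy":0.0078,"dz":0,"hand":0},{"rx":0,"ry":0,"rz":0,"dx":0.0019,"dy":0.0078,"dz":0,"hand":0},{"rx":0,"ry":0,"rz":0,"dx":0.0019,"dy":0.0078,"dz":0,"hand":0},{"rx":0,"ry":0,"rz":0,"dx":0.0019,"dy":0.0078,"dz":0,"hand":0}]' |sed -n '2p;4p'
python3 - <<'E'
from h import *
rep()
E
```

```text
tcp_pos: [532.3, -156.8, 17.4]
ft_force: [-0.8, -1.6, 1.1]
clk 13.38 tcp [ 532.3 -156.8   17.4] stage [  31.6 -133.8] yaw 76.5 zax [-0.001 -0.001 -1.   ] F [-0.8 -1.6  1.1] open -0.0009499916380285871
```

```bash
python3 -m inch '[{"rx":0,"ry":0,"rz":0,"dx":0.0019,"dy":0.0078,"dz":0,"hand":0},{"rx":0,"ry":0,"rz":0,"dx":0.0019,"dy":0.0078,"dz":0,"hand":0},{"rx":0,"ry":0,"rz":0,"dx":0.0019,"dy":0.0078,"dz":0,"hand":0},{"rx":0,"ry":0,"rz":0,"dx":0.0019,"dy":0.0078,"dz":0,"hand":0},{"rx":0,"ry":0,"rz":0,"dx":0.0019,"dy":0.0078,"dz":0,"hand":0},{"rx":0,"ry":0,"rz":0,"dx":0.0019,"dy":0.0078,"dz":0,"hand":0},{"rx":0,"ry":0,"rz":0,"dx":0.0019,"dy":0.0078,"dz":0,"hand":0},{"rx":0,"ry":0,"rz":0,"dx":0.0019,"dy":0.0078,"dz":0,"hand":0},{"rx":0,"ry":0,"rz":0,"dx":0.0019,"dy":0.0078,"dz":0,"hand":0},{"rx":0,"ry":0,"rz":0,"dx":0.0019,"dy":0.0078,"dz":0,"hand":0},{"rx":0,"ry":0,"rz":0,"dx":0.0019,"dy":0.0078,"dz":0,"hand":0},{"rx":0,"ry":0,"rz":0,"dx":0.0019,"dy":0.0078,"dz":0,"hand":0},{"rx":0,"ry":0,"rz":0,"dx":0.0019,"dy":0.0078,"dz":0,"hand":0}]' |sed -n '2p;4p'
python3 - <<'E'
from h import *
rep()
im,d=get_image('side')
cv2.imwrite('pics/c6.png',cv2.resize(im[155:255,215:335],None,fx=5,fy=5,interpolation=cv2.INTER_CUBIC))
E
```

```text
tcp_pos: [556.9, -55.4, 17.3]
ft_force: [0.1, -1.6, 0.1]
clk 15.0 tcp [556.9 -55.4  17.3] stage [ 31.7 -29.5] yaw 76.5 zax [-0.001 -0.001 -1.   ] F [ 0.1 -1.6  0.1] open -0.0020984273323904215
```

View pics/c6.png

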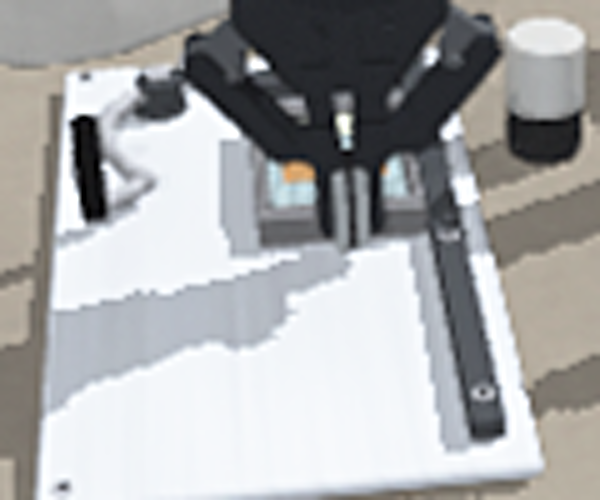

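The carrier is still along the edge and square, and the pin is still back at c6 (88,165). I press on slowly to the short edge.

```bash
python3 -m inch '[{"rx":0,"ry":0,"rz":0,"dx":0.0012,"dy":0.0049,"dz":0,"hand":0},{"rx":0,"ry":0,"rz":0,"dx":0.0012,"dy":0.0049,"dz":0,"hand":0},{"rx":0,"ry":0,"rz":0,"dx":0.0012,"dy":0.0049,"dz":0,"hand":0}]' |sed -n '2p;4p'
python3 -m inch '[{"rx":0,"ry":0,"rz":0,"dx":0.0005,"dy":0.002,"dz":0,"hand":0},{"rx":0,"ry":0,"rz":0,"dx":0.0005,"dy":0.002,"dz":0,"hand":0}]' |sed -n '2p;4p'
python3 -m inch '[{"rx":0,"ry":0,"rz":0,"dx":0.0005,"dy":0.002,"dz":0,"hand":0}]' |sed -n '2p;4p'
python3 -m inch '[{"rx":0,"ry":0,"rz":0,"dx":0.0005,"dy":0.002,"dz":0,"hand":0}]' |sed -n '2p;4p'
python3 -c "
from h import *
rep()"
```

```text
tcp_pos: [560.4, -40.9, 17.3]
ft_force: [-0.8, -0.7, -0.5]
tcp_pos: [561.4, -37.1, 17.3]
ft_force: [-0.6, -0.7, 0.1]
tcp_pos: [561.9, -35.2, 17.3]
ft_force: [0.7, -1.0, -0.3]
tcp_pos: [562.4, -33.1, 17.3]
ft_force: [-0.8, -0.4, -0.5]
clk 15.93 tcp [562.4 -33.1  17.3] stage [31.8 -6.5] yaw 76.5 zax [-0.001 -0.001 -1.   ] F [-0.8 -0.4 -0.5] open -0.0010825435179157032
```

```bash
python3 -m inch '[{"rx":0,"ry":0,"rz":0,"dx":0.0004,"dy":0.0015,"dz":0,"hand":0}]' |sed -n '2p;4p'
python3 -m inch '[{"rx":0,"ry":0,"rz":0,"dx":0.0004,"dy":0.0015,"dz":0,"hand":0}]' |sed -n '2p;4p'
python3 -m inch '[{"rx":0,"ry":0,"rz":0,"dx":0.0004,"dy":0.0015,"dz":0,"hand":0}]' |sed -n '2p;4p'
```

```text
tcp_pos: [562.8, -31.6, 17.3]
ft_force: [-0.2, 0.1, 0.1]
tcp_pos: [563.2, -30.1, 17.3]
ft_force: [-0.2, -0.8, -0.1]
tcp_pos: [563.2, -29.5, 17.3]
ft_force: [-3.2, -8.3, 1.2]
```

```bash
python3 -m inch '[{"rx":0,"ry":0,"rz":0,"dx":0.0003,"dy":0.001,"dz":0,"hand":0}]' |sed -n '2p;4p'
python3 -m inch '[{"rx":0,"ry":0,"rz":0,"dx":-0.0015,"dy":-0.006,"dz":0,"hand":0},{"rx":0,"ry":0,"rz":0,"dx":0,"dy":0,"dz":0.03,"hand":0},{"rx":0,"ry":0,"rz":0,"dx":0,"dy":0,"dz":0.03,"hand":0},{"rx":0,"ry":0,"rz":0,"dx":-0.0138,"dy":0.0218,"dz":0,"hand":0},{"rx":0,"ry":0,"rz":0,"dx":-0.0138,"dy":0.0218,"dz":0,"hand":0},{"rx":0,"ry":0,"rz":0,"dx":-0.0138,"dy":0.0218,"dz":0,"hand":0},{"rx":0,"ry":0,"rz":0,"dx":0,"dy":0,"dz":0,"hand":0},{"rx":0,"ry":0,"rz":0,"dx":0,"dy":0,"dz":0,"hand":0}]' |sed -n '2p;4p'
python3 - <<'E'
from h import *
o=rep(); im,d=get_image('wrist'); cv2.imwrite('pics/w2.png',im)
E
```

```text
tcp_pos: [563.2, -29.5, 17.3]
ft_force: [-4.7, -12.0, 2.3]
tcp_pos: [521.7, 31.4, 77.5]
ft_force: [-1.1, 0.3, 0.5]
clk 17.43 tcp [521.7  31.4  77.5] stage [-22.9  46.6] yaw 76.5 zax [ 0.    -0.001 -1.   ] F [-1.1  0.3  0.5] open -0.004868863023906177
```

```bash
python3 -m inch '[{"rx":0,"ry":0,"rz":0,"dx":-0.003,"dy":0.0005,"dz":-0.03,"hand":0},{"rx":0,"ry":0,"rz":0,"dx":0,"dy":0,"dz":-0.03,"hand":0},{"rx":0,"ry":0,"rz":0,"dx":0,"dy":0,"dz":0,"hand":0}]' |sed -n '2p;4p'
python3 -m inch '[{"rx":0,"ry":0,"rz":0,"dx":0.002,"dy":-0.0005,"dz":0,"hand":0},{"rx":0,"ry":0,"rz":0,"dx":0.002,"dy":-0.0005,"dz":0,"hand":0}]' |sed -n '2p;4p'
python3 -m inch '[{"rx":0,"ry":0,"rz":0,"dx":0.0015,"dy":-0.0004,"dz":0,"hand":0}]' |sed -n '2p;4p'
python3 -m inch '[{"rx":0,"ry":0,"rz":0,"dx":0.0015,"dy":-0.0004,"dz":0,"hand":0}]' |sed -n '2p;4p'
python3 -c "
from h import *
rep()"
```

```text
tcp_pos: [516.7, 31.7, 15.7]
ft_force: [0.0, 0.8, 0.8]
tcp_pos: [523.4, 30.9, 18.5]
ft_force: [0.7, 0.2, -0.5]
tcp_pos: [524.5, 30.6, 18.2]
ft_force: [0.1, -0.6, 0.2]
tcp_pos: [525.5, 30.3, 17.8]
ft_force: [-0.4, -0.2, 0.0]
clk 18.35 tcp [525.5  30.3  17.8] stage [-19.   46.5] yaw 76.5 zax [-0.    -0.001 -1.   ] F [-0.4 -0.2  0. ] open -0.0009794249840298095
```

```bash
python3 -m inch '[{"rx":0,"ry":0,"rz":0,"dx":0.001,"dy":-0.0002,"dz":0,"hand":0},{"rx":0,"ry":0,"rz":0,"dx":0.0005,"dy":-0.0001,"dz":0,"hand":0}]' |sed -n '2p;4p'
python3 -m inch '[{"rx":0,"ry":0,"rz":0,"dx":0.001,"dy":-0.0002,"dz":0,"hand":0}]' |sed -n '2p;4p'
python3 -m inch '[{"rx":0,"ry":0,"rz":0,"dx":0.001,"dy":-0.0002,"dz":0,"hand":0}]' |sed -n '2p;4p'
python3 -c "
from h import *
rep()"
```

```text
tcp_pos: [526.5, 30.1, 17.3]
ft_force: [0.0, 0.5, -0.1]
tcp_pos: [527.0, 30.0, 17.2]
ft_force: [-1.8, 0.1, 0.8]
tcp_pos: [527.2, 29.9, 17.1]
ft_force: [-6.0, 1.5, 5.0]
clk 18.85 tcp [527.2  29.9  17.1] stage [-17.2  46.5] yaw 76.5 zax [-0.003 -0.001 -1.   ] F [-6.   1.5  5. ] open -0.0029451722988683084
```

The carrier is flush: it stops hard against both edges. Now I go behind the pin.

```bash
python3 -m inch '[{"rx":0,"ry":0,"rz":0,"dx":-0.0058,"dy":0.0014,"dz":0,"hand":0},{"rx":0,"ry":0,"rz":0,"dx":0,"dy":0,"dz":0.038,"hand":0},{"rx":0,"ry":0,"rz":0,"dx":0,"dy":0,"dz":0.038,"hand":0},{"rx":0,"ry":0,"rz":0,"dx":-0.0227,"dy":-0.0057,"dz":0,"hand":0},{"rx":0,"ry":0,"rz":0,"dx":-0.0227,"dy":-0.0057,"dz":0,"hand":0},{"rx":0,"ry":0,"rz":0,"dx":-0.0227,"dy":-0.0057,"dz":0,"hand":0},{"rx":0,"ry":0,"rz":0,"dx":-0.0227,"dy":-0.0057,"dz":0,"hand":0},{"rx":0,"ry":0,"rz":0,"dx":0,"dy":0,"dz":0,"hand":0},{"rx":0,"ry":0,"rz":0,"dx":0,"dy":0,"dz":0,"hand":0}]' |sed -n '2p;4p'
python3 - <<'E'
from h import *
o=rep(); 
im,d=get_image('wrist'); cv2.imwrite('pics/w3.png',im)
hsv=cv2.cvtColor(im,cv2.COLOR_BGR2HSV); m=cv2.inRange(hsv,(5,90,60),(20,255,255))
n,_,s,c=cv2.connectedComponentsWithStats(m)
for i in range(1,n):
    if s[i,4]>40: print(c[i].round(1),s[i,4],st(onz('wrist',*c[i],23,o)))
print(np.round(proj('wrist',[*w(-72,4),63],o)))
E
```

```text
tcp_pos: [433.1, 8.2, 93.7]
ft_force: [-1.3, 0.2, -0.1]
clk 19.98 tcp [433.1   8.2  93.7] stage [-103.6    3.3] yaw 76.5 zax [ 0.001 -0.001 -1.   ] F [-1.3  0.2 -0.1] open 0.004107747200573263
[508.3 139.9] 75 [ 8.5 52. ]
[516.5 147.6] 206 [14.1 47.4]
[566.4 143.6] 583 [43.3 49.9]
[379. 242.]
```

View pics/w3.png

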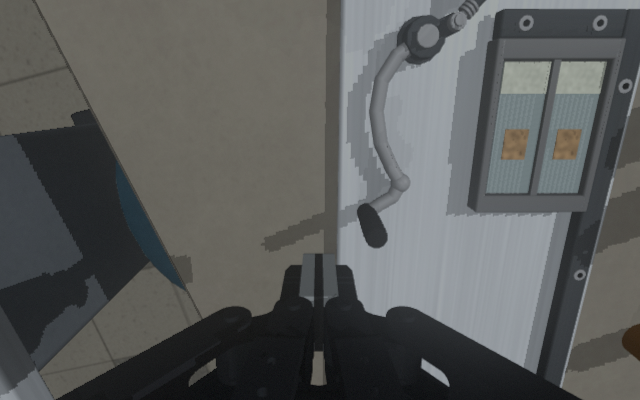

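The wrist view shows the carrier flush in the corner (top left (500,40), right side along the edge). The pin is at (375,238), back at its stop, with the fingers on its -x side. I descend and push it off the stop.

```bash
python3 -m inch '[{"rx":0,"ry":0,"rz":0,"dx":0,"dy":0,"dz":-0.026,"hand":0},{"rx":0,"ry":0,"rz":0,"dx":0,"dy":0,"dz":-0.026,"hand":0},{"rx":0,"ry":0,"rz":0,"dx":0.0058,"dy":-0.0014,"dz":0,"hand":0},{"rx":0,"ry":0,"rz":0,"dx":0.0058,"dy":-0.0014,"dz":0,"hand":0},{"rx":0,"ry":0,"rz":0,"dx":0.0058,"dy":-0.0014,"dz":0,"hand":0},{"rx":0,"ry":0,"rz":0,"dx":0.0058,"dy":-0.0018,"dz":0,"hand":0},{"rx":0,"ry":0,"rz":0,"dx":0.0058,"dy":-0.0018,"dz":0,"hand":0}]' |sed -n '2p;4p'
python3 -m inch '[{"rx":0,"ry":0,"rz":0,"dx":0.0058,"dy":-0.0014,"dz":0,"hand":0},{"rx":0,"ry":0,"rz":0,"dx":0.0058,"dy":-0.0014,"dz":0,"hand":0}]' |sed -n '2p;4p'
python3 -c "
from h import *
rep()"
```

```text
tcp_pos: [461.8, 0.3, 41.7]
ft_force: [-1.5, -1.3, 0.3]
tcp_pos: [473.5, -2.4, 41.5]
ft_force: [-0.2, 0.8, -0.1]
clk 21.15 tcp [473.5  -2.4  41.5] stage [-61.8   2.5] yaw 76.5 zax [ 0.    -0.001 -1.   ] F [-0.2  0.8 -0.1] open -0.004368456523987966
```

```bash
python3 -m inch '[{"rx":0,"ry":0,"rz":0,"dx":-0.015,"dy":0.003,"dz":0,"hand":0},{"rx":0,"ry":0,"rz":0,"dx":-0.015,"dy":0.003,"dz":0,"hand":0},{"rx":0,"ry":0,"rz":0,"dx":-0.01,"dy":0.003,"dz":0.04,"hand":0},{"rx":0,"ry":0,"rz":0,"dx":-0.01,"dy":0,"dz":0.04,"hand":0},{"rx":0,"ry":0,"rz":0,"dx":0,"dy":0,"dz":0.03,"hand":0},{"rx":0,"ry":0,"rz":0,"dx":0,"dy":0,"dz":0,"hand":0},{"rx":0,"ry":0,"rz":0,"dx":0,"dy":0,"dz":0,"hand":0},{"rx":0,"ry":0,"rz":0,"dx":0,"dy":0,"dz":0,"hand":0},{"rx":0,"ry":0,"rz":0,"dx":0,"dy":0,"dz":0,"hand":0}]' |sed -n '2p;4p'
python3 - <<'E'
from h import *
o=rep(); 
im,d=get_image('wrist')
vv,uu=np.mgrid[0:400,0:640]; P=[]
c=camera_info('wrist');T=np.array(c['tool_from_camera']);R=np.array(o['ee_rot'])
cam=np.stack([(uu-c['cx'])/c['fx']*d,(vv-c['cy'])/c['fy']*d,d],-1)
W=(cam@T[:3,:3].T+T[:3,3])@R.T+np.array(o['tcp_pos'])
q=W[...,:2]-O; S=np.stack([q@SX,q@SY],-1); z=W[...,2]
ok=(d>0)&(abs(S[...,0])<88)&(S[...,1]>-170)&(S[...,1]<148)
m=ok&(z>57)&(z<70); print('pin top pts',m.sum(),S[m].mean(0).round(1) if m.any() else '')
for n,lo,hi,box in [('plate',5,14,(-80,-20,-60,0)),('edge',14,23,(66,78,-40,100))]:
    b=ok&(S[...,0]>box[0])&(S[...,0]<box[1])&(S[...,1]>box[2])&(S[...,1]<box[3]); print(n,np.median(z[b]).round(1))
m=ok&(z>21.5)&(z<27)&(S[...,0]>-8)&(S[...,1]>-10)
if m.any(): print('carrier',np.percentile(S[m],[1,99],axis=0).round(1), cv2.minAreaRect(S[m].astype(np.float32)))
hsv=cv2.cvtColor(im,cv2.COLOR_BGR2HSV); mm=cv2.inRange(hsv,(5,90,60),(20,255,255))
n,_,s,cc=cv2.connectedComponentsWithStats(mm)
for i in range(1,n):
    if s[i,4]>80: print(cc[i].round(1),s[i,4],st(onz('wrist',*cc[i],23,o)))
E
```

```text
tcp_pos: [422.1, 6.7, 150.6]
ft_force: [0.1, 0.6, 0.0]
clk 22.27 tcp [422.1   6.7 150.6] stage [-113.9   -0.7] yaw 76.5 zax [-0.002 -0.001 -1.   ] F [0.1 0.6 0. ] open 0.0025034992021456494
pin top pts 283 [-20.2   6.7]
plate 10.6
edge 20.6
carrier [[ -6.2   8.3]
 [ 71.9 116.9]] ((34.25114440917969, 61.73995590209961), (140.92433166503906, 84.3572998046875), 89.90249633789062)
[531.7 128.6] 279 [43.5 49.2]
[620.6 308.1] 919 [ 147.8 -103.6]
```

The pin now stands at stage (-20,7), against about (-18,3) expected for 0.23 rad, so the arm is clamped on the carrier at home. The robot is clear.

```bash
python3 -c "
from plant import finish_job
print(finish_job())"
```

```text
the job is handed in; nothing more can be done
None
```

The job is handed in at about 22 s of the 64 s allowed: the arm was drawn back and stayed there, the carrier was pushed hard against both fixed edges, and the released arm's pin measured where it should be when clamped on the carrier. The gripper was kept clear of the bystanders.

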